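# Clamp a filled carton at the closing station

### The arm

A 7-joint arm with a two-finger parallel gripper is mounted at the origin on the work surface. World frame = base frame: x ahead of the robot, y to its left, z up, the work surface at z = 0. Lengths are in mm, angles in rad, forces in N, time in s.
With the tool pointing down it reaches from about 400 to 850 mm from the base axis. Payload 10.4 kg.
Tool frame: the origin (TCP) lies at the very end of the fingers, on their centre line; the grasp point (between the pads) lies 19 mm behind it (grip_point_offset is the distance from the TCP to the grasp point, in mm); z points along the fingers, y is the direction in which the jaws open and shut (so a half turn about z gives the same grasp; the last joint's range is limited). The gripper opens to 87 mm and grips with 3 to 60 N. Pads are 19 mm wide; open, the fingers measure 117 mm over their backs; the gripper's body (75 mm by 190 mm) begins 51 mm behind the grasp point.
Start: joints at [1.112, 0.332, -0.065, 1.46, 0.022, 1.35, -0.088], TCP at [263.859, -566.596, 222.576] pointing down, gripper open.
Joint ranges: [-2.6, 2.6], [-0.5, 2.12], [-1.47, 1.34], [0.16, 2.42], [-1.27, 4.41], [0.06, 2.06], [-2.6, 2.6]. Speed limits (rad/s): [2.22, 2.22, 2.79, 2.79, 3.14, 3.14, 3.14].

### API

Orientations are given as a rotation vector (axis times angle).
In Python, from bench import * gives the robot as it stands. The module is installed in compiled form; this text tells all that it offers.
- The arm moves only by the tool play_rows, never from a script. Its argument "commands" is a list that holds one entry, the list of rows, each a list of 6 numbers: the shift along the tool's x, y, z normalised to -1 to 1, where 1 is 120 mm, then the turn, a rotation vector about the tool's x, y, z normalised to -1 to 1, where 1 is 2 pi rad. In form: [[[x, y, z, wx, wy, wz], ...]]. A call has 1 to 20 rows; each row shifts and turns the pose as measured when the row begins, along the tool's axes as they then stand; what a row does not reach is not made up. A row lasts 1/12 s, in which the tool goes at most 41.7 mm and 7.16 degrees, less where a joint would pass 70% of its speed; a pose out of reach is approached as far as the arm can. A call with a number of a shift or a turn outside -1 to 1 is refused whole. A call with a gripper value outside its range is refused whole. "grip" is the closure, from -1 (fully open) to 1 (shut), so that 0 is half open, set as the call begins (left out, the last holds). The fingers move at their own pace and stop on an object; "newtons" is the grip in N (left out, the last holds). Time passes only in rows, so rows that do not move let the fingers close. It gives the time, the measured TCP pose, the force and the opening at its end, in the units of the state.
- read_state(): the state, without advancing time (a new reading comes with each control period).
- camera(name): name is "scene" or "top" or "wrist"; returns a dict with "pixels" (480x640x3 uint8, red, green, blue), "z_map" (480x640 float32, mm along the optical axis (not along the pixel's ray), 0 where there is no reading), "fx", "fy", "cx", "cy" (pixels), "xyz" and "attitude" of the camera in the world. Camera axes: x right, y up, looking along -z (the intrinsics and any distortion apply to the point x, -y, -z); pixel columns grow to the right and rows downward; lengths in mm; the calibration is good to about 2 mm. A picture is of the moment at which its call begins.
- job_done(): hands the job in, once; it reports no verdict.
The state is a dict: "clock": time; "q": joint angles; "dq": joint speeds; "joint_efforts": joint torques, N m; "tool_pos": TCP position; "ee_rot": TCP orientation; "ft_force": force on the tool from outside, world axes, zero at the start; "torque": the same for the moment, N m; "gripper_width": opening from 0.0 (shut) to 1.0 (fully open).
Only numpy, scipy, OpenCV 4.12 (cv2) and the standard library are available. Lean on these libraries where they do the work, as an engineer would, in place of code of your own. Each camera call takes 0.05 s, during which the arm holds its last target. There are 200 camera calls.

### The job

Push the filled carton that stands in the steel lane along the lane until it is right up against the end stop, then flip the black T-handle of the hold-down clamp over past its centre so that it snaps and its rubber pad rests on the carton's top. Only push with the fingers: do not lift or tip the carton, and leave the things standing around the station where they are. Finish clear of everything.

Things in the scene. Friction and masses are not known exactly. Their poses are not given: they have to be found in the camera images.
- station: Fixed metal station on the blue mat; place and yaw vary. Origin: underside of its bed, on the lane's centre line, below the end stop's face. z up; +y along the lane to the stop; x across it, +x to the clamp. Lane: y from -450 to 0 mm, floor at z = 12 mm; steel side rails with inner faces at x = +-42.5 mm, 6 mm thick, tops at z = 42 mm; open at its -y end.
- stop_top (a point): Middle of the top edge of the end stop's inner face, at x = 0, y = 0, z = 70 mm of the station. The stop is an upright steel plate across the lane, 97 mm wide and 8 mm thick; the bed ends 10 mm beyond its face.
- carton_center (a point): Centre (half-way up) of the white closed carton in the lane: 70 mm across the lane (its x), 150 mm along it (its y), 80 mm tall, about 0.3 kg, rigid. It starts with its front face 60 to 140 mm short of the stop, nearly straight in the lane with about 7 mm play each side. Pushed home, its centre is at y = -75 mm, z = 52 mm of the station.
- clamp_grip (a point): Centre of the clamp's black T-handle: a bar 44 mm long and 18 mm thick, parallel to the station's x, on a 10 mm steel rod, 90 mm from the hinge. At x = 80 mm of the station. Open, it leans beyond the stop: y = +41, z = 179 mm of the station; upright: y = -10, z = 195 mm; clamped, it leans the other way: y = -61, z = 179 mm.
- clamp_hinge (a point): Fixed hinge of the clamp: x = 80, y = -10, z = 105 mm of the station, axis along the station's x. It sits between two dark post plates beside the lane (x = 56 to 104, y = -25 to 5 mm, up to z = 115 mm).
- clamp_pad (a point): Centre of the underside of the clamp's rubber pad (24 mm across), on a 10 mm rod that reaches from the clamp over the lane's centre, 50 mm from the hinge. Open, it hangs at y = -40, z = 147 mm of the station; clamped, it presses on the carton's top at y = -60, z = 92 mm.
- clamp (a joint): Angle of the clamp lever (rad): 0 open (pad up, handle leaning to the station's +y), growing as the handle is pushed to the station's -y. A spring holds it at either end; at 0.6 (handle upright) it changes sides and throws the lever on by itself. It takes at most about 5 N at the T-handle. It rests at about 1.2 with the pad on the carton, at 1.3 with nothing below.
- spare_carton: Bystander: a second white carton like the first (70 x 150 x 80 mm), on the mat beyond the end stop, outside the lane. Origin: centre of its underside, y along its length.
- tape_dispenser: Bystander: grey tape dispenser, 60 x 130 x 80 mm, on the mat at the clamp's side of the lane. Origin: centre of its underside, y along its length.
- stamp: Bystander: small upright hand stamp with a wooden knob, 52 mm wide, 78 mm tall, on the mat at the clamp's side of the lane. Origin: centre of its underside.

How it is judged:
By the outcome, as a careful person would: the job done as asked, in the order asked, and still so for the second after the job is handed in, with the robot touching nothing.
It also fails if it takes over 45 s, if anything falls off the work surface, if the arm or the gripper's body presses on something with over 40 N, if the wrist force passes 120 N, or if a joint passes its speed limit or range.

## Working session

There is one attempt and no reset: what is moved stays moved. The work goes in short steps, Python scripts to look and compute and a tool call to move; the robot and the scene stay as the last step left them, time stands still between calls to the robot, and variables do not carry over. Pictures are saved under pics/ and viewed, about 8 in all and at most 12, crops included, and the job is handed in when it is done.

Besides the shell and the picture viewer there is one more tool, called after ">>>" by a JSON object that holds its "api" and its "payload". play_rows: Moves the arm, as the interface text tells. Scaled input: -1 to 1 covers 120 mm each way for a shift and 2 pi rad each way for a turn. Its arguments: {"type":"object","properties":{"commands":{"type":"array","items":{"type":"array","items":{"type":"array","items":{"type":"number"}}}},"grip":{"type":"number"},"newtons":{"type":"number"}},"required":["commands"]}

```bash
mkdir -p pics; python3 - <<'E'
from bench import *
import cv2,numpy as np,pickle
print(read_state())
for n in ("scene","top"):
    c=camera(n); cv2.imwrite(f"pics/{n}0.png",c["pixels"][:,:,::-1]); pickle.dump(c,open(f"{n}0.pkl","wb"))
    print(n,c["xyz"],c["attitude"],c["fx"],c["fy"],c["cx"],c["cy"],[k for k in c])
E
```

```text
{'clock': 0.0, 'q': array([ 1.1124054 ,  0.33287021, -0.06469586,  1.46093692,  0.02160192,
        1.34990764, -0.08848984]), 'dq': array([-0.00109343,  0.00073756,  0.00230958,  0.0001631 ,  0.00100485,
        0.00014356,  0.00069513]), 'joint_efforts': array([-7.21132510e-04, -6.23257899e+01,  2.42493051e-02, -3.89899242e+01,
       -6.13353588e-02,  3.97680828e-02,  1.67797639e-04]), 'tool_pos': array([ 263.657079  , -566.23666312,  221.75707427]), 'ee_rot': array([-3.06595536e+00, -6.78879588e-01,  5.90586465e-04]), 'ft_force': array([ 0.10824503, -0.58888785,  0.41492494]), 'torque': array([0.00585165, 0.06483702, 0.06047344]), 'gripper_width': 1.0010309791311014}
scene [1194.59942101  423.33787122  908.95680388] [0.41837511 0.73007432 1.95345131] 583.4615169357415 583.4615169357415 324.1727011979274 234.7881088189395 ['pixels', 'z_map', 'fx', 'fy', 'cx', 'cy', 'xyz', 'attitude']
top [ 398.8216495   106.85963083 1243.77836707] [ 0.15914311 -0.17118824 -1.63480192] 523.2388862715958 523.2388862715958 315.51307937952123 241.60705357497866 ['pixels', 'z_map', 'fx', 'fy', 'cx', 'cy', 'xyz', 'attitude']
```

View pics/scene0.png

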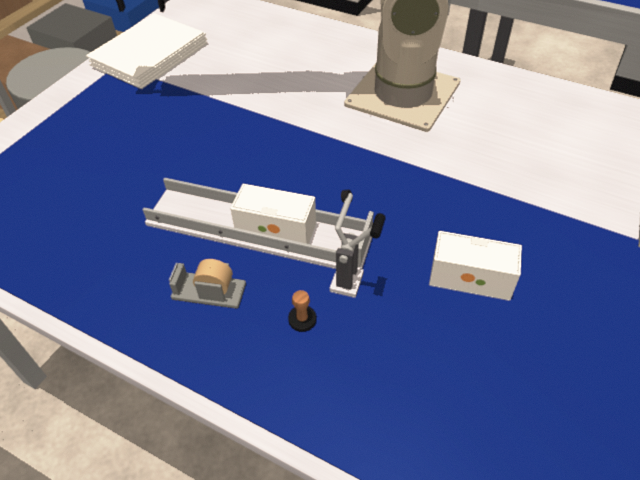

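View pics/top0.png

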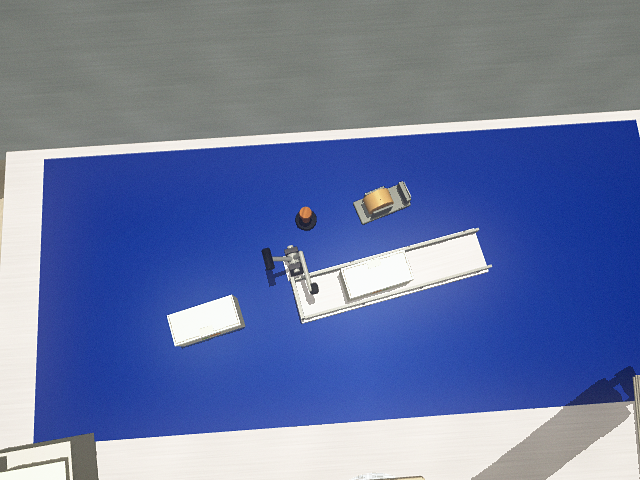

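```bash
cat > h.py <<'E'
import numpy as np,cv2,pickle
from scipy.spatial.transform import Rotation as R
def cloud(c):
    v,u=np.mgrid[0:480,0:640]; z=c["z_map"].astype(float)
    P=np.stack([(u-c["cx"])/c["fx"]*z,-(v-c["cy"])/c["fy"]*z,-z],-1)
    return P@R.from_rotvec(c["attitude"]).as_matrix().T+c["xyz"], z>0
def rect(p):
    r=cv2.minAreaRect(p[:,:2].astype(np.float32)); return r
E
python3 - <<'E'
from h import *
import pickle
for n in ("top","scene"):
    c=pickle.load(open(n+"0.pkl","rb")); P,ok=cloud(c); px=c["pixels"].astype(int)
    mat=ok&(px[...,2]>100)&(px[...,0]<60); print(n,"mat z",np.percentile(P[mat][:,2],[5,50,95]))
    reg=ok&(P[...,0]>300)&(P[...,0]<900)&(P[...,1]>-350)&(P[...,1]<600)
    for lo,hi,nm in ((85,99,"92"),(64,76,"70"),(36,48,"42"),(7,17,"12"),(150,200,"handle")):
        m=(reg&(P[...,2]>lo)&(P[...,2]<hi)).astype(np.uint8)
        k,l,s,cen=cv2.connectedComponentsWithStats(m,connectivity=8)
        for i in range(1,k):
            if s[i,4]>25:
                p=P[l==i]; print(nm,s[i].tolist(),np.round(p.mean(0),1),[np.round(a,2) for a in rect(p)])
E
```

```text
top mat z [0.5300705  4.66300393 8.78910946]
92 [377, 195, 8, 10, 26] [729.5 -67.7  86.1] [array([728.28, -69.15]), array([12.22, 26.13]), np.float64(47.94)]
92 [340, 249, 74, 50, 1885] [559.4 -40.5  95.9] [array([559.96, -41.04]), array([ 70.46, 150.75]), np.float64(12.99)]
92 [168, 295, 73, 51, 1032] [485.3 348.   86.8] [array([486.18, 347.12]), array([ 70.05, 149.72]), np.float64(14.06)]
70 [363, 186, 30, 28, 167] [731.6 -56.7  68.6] [array([736.3 , -60.79]), array([54.15, 56.08]), np.float64(18.38)]
70 [385, 188, 8, 15, 38] [745.  -89.2  71.1] [array([745.98, -88.95]), array([35.82,  8.68]), np.float64(19.21)]
70 [290, 276, 15, 43, 119] [522.1 139.6  73.4] [array([522.74, 139.77]), array([96.7 ,  7.97]), np.float64(11.38)]
42 [398, 184, 12, 19, 40] [ 755.6 -127.8   42.4] [array([ 757.53, -129.08]), array([47.46,  8.15]), np.float64(20.48)]
42 [418, 227, 61, 20, 162] [ 641.3 -222.5   44.6] [array([ 642.8 , -223.25]), array([  8.62, 152.02]), np.float64(11.51)]
42 [404, 245, 13, 6, 35] [ 622.7 -130.1   44.2] [array([ 623.88, -130.79]), array([ 8.12, 30.83]), np.float64(8.26)]
42 [3
[... 5152 characters left out ...]
12 [330, 237, 42, 60, 384] [600.7 150.4  13.8] [array([563.4 , 135.17]), array([145.69,  50.02]), np.float64(10.14)]
12 [171, 272, 75, 36, 921] [748.1 -67.5  13.7] [array([743.15, -77.9 ]), array([ 61.47, 129.68]), np.float64(18.19)]
12 [430, 279, 82, 21, 275] [519.6 357.2  12.2] [array([520.54, 356.22]), array([  8.13, 149.35]), np.float64(14.0)]
12 [288, 306, 29, 26, 409] [720.9 111.9  14. ] [array([718.39, 110.09]), array([48.39, 51.  ]), np.float64(33.6)]
handle [335, 189, 18, 44, 308] [562.9 114.  158.3] [array([564.91, 115.17]), array([96.4 , 20.42]), np.float64(19.31)]
handle [361, 213, 25, 25, 322] [598.1 189.7 182.5] [array([595.34, 182.87]), array([47.4 , 35.89]), np.float64(11.8)]
```

>>> {"api": "play_rows", "payload": {"commands": [[[0,0,-0.1,0,0,-0.0193],[0,0,-0.1,0,0,-0.0193],[0,0,-0.1,0,0,-0.0193],[0,0,0,0,0,-0.0193],[0,0,0,0,0,-0.0193],[0,0,0,0,0,-0.0193],[0,0,0,0,0,-0.0193],[0,0,0,0,0,-0.0193],[0,0,0,0,0,-0.0193],[0,0,0,0,0,-0.0193],[0,0,0,0,0,-0.0193],[0,0,0,0,0,0]]], "grip": 0.3, "newtons": 20}}

```text
clock: 1.1
tool_pos: [262.4, -563.8, 253.5]
ee_rot: [-1.929, -2.465, -0.008]
ft_force: [0.3, 0.1, -1.3]
gripper_width: 0.355
```

```bash
cat >> h.py <<'E'
O=np.array([523.5,136.4,0]);YAW=np.radians(11.3);S=R.from_euler('z',YAW)
def tostn(p): return S.inv().apply(np.asarray(p)-O)
def plan(goal,show=True):
    from bench import read_state
    s=read_state();T=R.from_rotvec(s["ee_rot"]);M=T.as_matrix()
    G=np.stack([S.apply([0,-1,0])*-1,S.apply([1,0,0]),[0,0,-1]],1) # tool x=stn y? tool y=stn x, z down
    err=(T.inv()*R.from_matrix(G)).as_rotvec()/(2*np.pi)
    d=T.inv().apply(S.apply(goal)+O-s["tool_pos"])/120
    print("t",round(s["clock"],2),"stn",tostn(s["tool_pos"]).round(1),"F",s["ft_force"].round(1),"w",round(s["gripper_width"],2))
    print("shift",d.round(3),"rot",err.round(4),"q",s["q"].round(2),"toolstn\n",S.inv().as_matrix()@M)
E
python3 -c "
from h import *
plan([0.8,-300,200])"
```

```text
t 1.1 stn [-393.2 -635.5  253.5] F [ 0.3  0.1 -1.3] w 0.36
shift [2.638 3.408 0.467] rot [-0.0005 -0.0019  0.0072] q [ 1.25  0.33 -0.24  1.4   0.08  1.43  1.25] toolstn
 [[-0.04533995  0.9989649  -0.00366219]
 [ 0.99889715  0.04538103  0.0120437 ]
 [ 0.01219742 -0.00311209 -0.99992077]]
```

>>> {"api": "play_rows", "payload": {"commands": [[[0.1,0.12,0,0,0,0.0035],[0.188,0.243,0,0,0,0.0035],[0.188,0.243,0,0,0,0],[0.188,0.243,0,0,0,0],[0.188,0.243,0,0,0,0],[0.188,0.243,0,0,0,0],[0.188,0.243,0,0,0,0],[0.188,0.243,0,0,0,0],[0.188,0.243,0,0,0,0],[0.188,0.243,0,0,0,0],[0.188,0.243,0,0,0,0],[0.188,0.243,0,0,0,0],[0.188,0.243,0,0,0,0],[0.1,0.12,0,0,0,0],[0,0,0,0,0,0]]]}}

```text
clock: 2.35
tool_pos: [595.2, -194.3, 249.2]
ee_rot: [-2.074, -2.332, -0.007]
ft_force: [0.7, 0.5, 0.4]
gripper_width: 0.353
```

```bash
python3 -c "
from h import *
plan([0.8,-300,150])"
```

```text
t 2.35 stn [   5.5 -338.3  249.2] F [0.7 0.5 0.4] w 0.35
shift [ 0.3   -0.056  0.833] rot [-0.0016 -0.003  -0.0127] q [ 0.62  0.38 -0.5   1.38  0.16  1.44  0.25] toolstn
 [[ 0.08006099  0.99674844 -0.00909827]
 [ 0.99662256 -0.07987694  0.01905625]
 [ 0.01826754 -0.0105932  -0.99977702]]
```

>>> {"api": "play_rows", "payload": {"commands": [[[0.1,-0.02,0.1,-0.0008,-0.0015,-0.006],[0.1,-0.02,0.15,-0.0008,-0.0015,-0.006],[0.1,-0.02,0.15,0,0,0],[0,0,0.15,0,0,0],[0,0,0.15,0,0,0],[0,0,0.1,0,0,0],[0,0,0,0,0,0]]]}}

```text
clock: 2.93
tool_pos: [580.2, -160.0, 148.6]
ee_rot: [2.023, 2.403, -0.003]
ft_force: [-0.8, -0.2, -0.2]
gripper_width: 0.35
```

```bash
python3 -c "
from h import *
plan([0.8,-295,38])
from bench import *
c=camera('wrist');cv2.imwrite('pics/w1.png',c['pixels'][:,:,::-1])
P,ok=cloud(c);P=S.inv().apply(P.reshape(-1,3)-O).reshape(480,640,3)
m=ok&(abs(P[...,2]-92)<7)&(abs(P[...,0])<60)&(P[...,1]>-330);p=P[m]
print(m.sum(),p.mean(0) if m.any() else 0, p[:,1].min() if m.any() else 0, rect(p) if m.any() else 0)
"
```

```text
t 2.93 stn [  -2.4 -301.8  148.6] F [-0.8 -0.2 -0.2] w 0.35
shift [0.059 0.026 0.922] rot [-0.0002  0.0003 -0.0041] q [ 0.6   0.38 -0.52  1.6   0.2   1.22  0.22] toolstn
 [[ 2.59354490e-02  9.99663126e-01 -9.93511510e-04]
 [ 9.99662064e-01 -2.59371493e-02 -1.73855678e-03]
 [-1.76373996e-03 -9.48085516e-04 -9.99997995e-01]]
25706 [   0.85403087 -213.16482567   96.31079933] -256.54549289007144 ((1.0436515808105469, -214.824951171875), (70.10425567626953, 82.32420349121094), 1.5288755893707275)
```

View pics/w1.png

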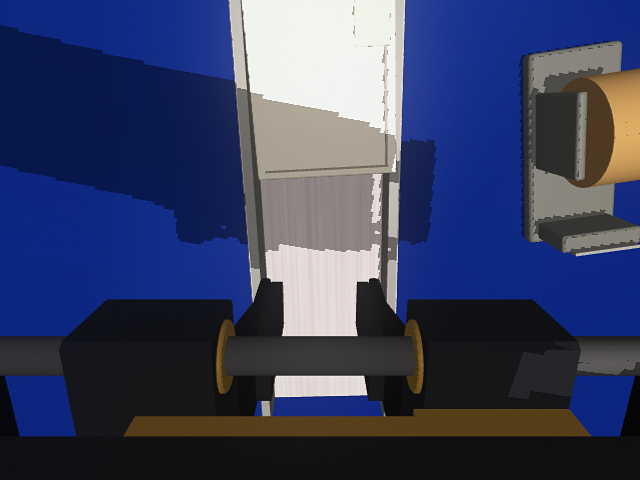

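>>> {"api": "play_rows", "payload": {"commands": [[[0.03,0.026,0.15,0,0,-0.004],[0,0,0.2,0,0,0],[0,0,0.2,0,0,0],[0,0,0.17,0,0,0],[0,0,0.12,0,0,0],[0,0,0.06,0,0,0],[0,0,0,0,0,0]]]}}

```text
clock: 3.57
tool_pos: [588.6, -162.4, 46.7]
ee_rot: [2.001, 2.404, 0.003]
ft_force: [0.5, 0.8, 0.4]
gripper_width: 0.353
```

```bash
python3 -c "
from h import *
plan([0.8,-266,38])"
```

```text
t 3.57 stn [   5.3 -305.7   46.7] F [0.5 0.8 0.4] w 0.35
shift [ 0.331 -0.043  0.069] rot [ 0.0016  0.0015 -0.0023] q [ 0.58  0.49 -0.49  1.68  0.27  1.02  0.18] toolstn
 [[ 0.01447726  0.99984356  0.01016189]
 [ 0.99985259 -0.01438208 -0.00937828]
 [-0.00923067  0.01029617 -0.99990439]]
```

>>> {"api": "play_rows", "payload": {"commands": [[[0,-0.04,0.04,0.0016,0.0015,-0.0023],[0.08,0,0.03,0,0,0],[0.08,0,0,0,0,0],[0.08,0,0,0,0,0],[0,0,0,0,0,0]]]}}

```text
clock: 3.98
tool_pos: [579.8, -133.6, 42.1]
ee_rot: [1.992, 2.425, 0.004]
ft_force: [0.3, 1.0, 0.9]
gripper_width: 0.348
```

```bash
python3 -c "
from h import *
plan([0.8,-160,38])"
```

```text
t 3.98 stn [   2.3 -275.8   42.1] F [0.3 1.  0.9] w 0.35
shift [ 0.965 -0.014  0.033] rot [ 0.0007  0.0002 -0.0003] q [ 0.56  0.48 -0.5   1.71  0.26  1.01  0.15] toolstn
 [[ 0.0015875   0.99998991  0.00420187]
 [ 0.99999796 -0.00158224 -0.00125621]
 [-0.00124955  0.00420386 -0.99999038]]
```

Good alignment. Push about 60 mm, then check.

>>> {"api": "play_rows", "payload": {"commands": [[[0.06,-0.01,0.02,0.0005,0,0],[0.06,0,0.01,0,0,0],[0.06,0,0,0,0,0],[0.06,0,0,0,0,0],[0.06,0,0,0,0,0],[0.06,0,0,0,0,0],[0.06,0,0,0,0,0],[0.06,0,0,0,0,0],[0.06,0,0,0,0,0],[0.06,0,0,0,0,0]]]}}

```text
clock: 4.82
tool_pos: [564.2, -58.0, 39.8]
ee_rot: [1.991, 2.422, -0.001]
ft_force: [1.0, -2.0, 0.4]
gripper_width: 0.351
```

```bash
python3 -c "
from h import *
plan([0.8,-160,38])"
```

```text
t 4.82 stn [   1.8 -198.7   39.8] F [ 1.  -2.   0.4] w 0.35
shift [ 0.322 -0.009  0.013] rot [ 0.0005  0.0009 -0.0004] q [ 0.46  0.43 -0.54  1.79  0.27  0.99  0.02] toolstn
 [[ 0.00259179  0.99999115  0.00331529]
 [ 0.99998124 -0.00257334 -0.00555826]
 [-0.00554968  0.00332963 -0.99997906]]
```

>>> {"api": "play_rows", "payload": {"commands": [[[0.06,-0.01,0.01,0.0005,0.0009,0],[0.06,0,0,0,0,0],[0.06,0,0,0,0,0],[0.05,0,0,0,0,0],[0.04,0,0,0,0,0],[0.02,0,0,0,0,0]]]}}

```text
clock: 5.32
tool_pos: [556.5, -23.3, 39.2]
ee_rot: [1.993, 2.423, -0.003]
ft_force: [5.4, -20.3, 1.9]
gripper_width: 0.348
```

```bash
python3 -c "
from h import *
plan([0.8,-160,38])"
```

```text
t 5.32 stn [   1.1 -163.1   39.2] F [  5.4 -20.3   1.9] w 0.35
shift [ 0.026 -0.002  0.01 ] rot [ 0.0002  0.0007 -0.0005] q [ 0.42  0.42 -0.55  1.81  0.26  0.98 -0.05] toolstn
 [[ 0.0032258   0.99999377  0.00143147]
 [ 0.99998384 -0.00321906 -0.00468663]
 [-0.00468199  0.00144657 -0.99998799]]
```

>>> {"api": "play_rows", "payload": {"commands": [[[0.015,0,0,0,0,0],[0,0,0,0,0,0]]]}}

```text
clock: 5.48
tool_pos: [556.4, -24.0, 39.3]
ee_rot: [1.994, 2.419, -0.007]
ft_force: [-0.5, 0.6, -0.0]
gripper_width: 0.35
```

```bash
python3 -c "
from h import *
plan([0.8,-160,38])
from bench import *
for n in ('scene','top'):
  c=camera(n);P,ok=cloud(c);Q=S.inv().apply(P.reshape(-1,3)-O).reshape(480,640,3)
  m=ok&(abs(Q[...,2]-93)<7)&(abs(Q[...,0])<50)&(Q[...,1]>-180)&(Q[...,1]<20);p=Q[m];print(n,rect(p),np.percentile(p[:,1],[1,99]),np.median(p[:,2]))
  m=ok&(abs(Q[...,2]-72)<4)&(abs(Q[...,0])<50)&(Q[...,1]>-15)&(Q[...,1]<30);p=Q[m];print('stop',rect(p))
  i=c['pixels'][150:300,200:440] if n=='scene' else c['pixels'][220:340,250:450]
  cv2.imwrite(f'pics/p_{n}.png',cv2.resize(i[:,:,::-1],None,fx=3,fy=3,interpolation=cv2.INTER_CUBIC))
"
```

```text
t 5.48 stn [   0.8 -163.7   39.3] F [-0.5  0.6 -0. ] w 0.35
shift [ 0.031 -0.     0.01 ] rot [ 0.0002  0.0013 -0.0008] q [ 0.42  0.42 -0.55  1.81  0.27  0.98 -0.05] toolstn
 [[ 0.00515607  0.9999857   0.00142093]
 [ 0.99995205 -0.00514405 -0.00833311]
 [-0.00832569  0.00146383 -0.99996427]]
scene ((2.3090667724609375, -85.09847259521484), (75.75957489013672, 171.1379852294922), 0.7525519132614136) [-147.80889087   -0.51030593] 94.57767112833055
stop ((0.12326431274414062, 3.6123404502868652), (9.068893432617188, 96.76154327392578), 89.73164367675781)
top ((2.4481468200683594, -66.12821960449219), (130.8396759033203, 71.00684356689453), 89.96613311767578) [-129.2226798   -1.8739069] 96.60183356187393
stop ((-0.24531936645507812, 1.487576961517334), (96.20713806152344, 11.883899688720703), 0.01294826902449131)
```

View pics/p_scene.png

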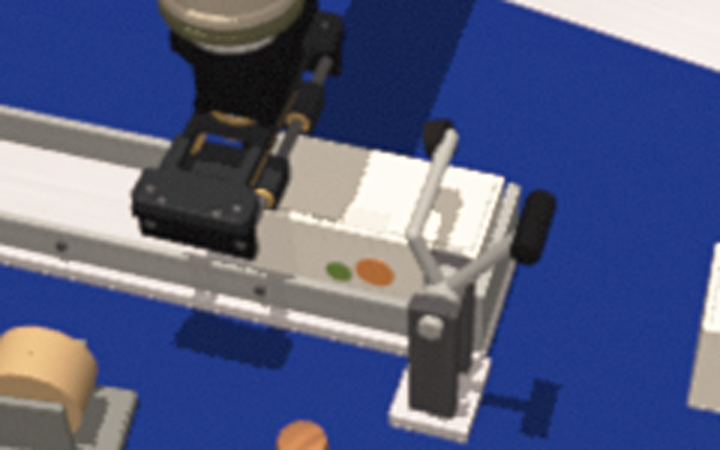

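The carton's front edge meets the stop (near crop column 510, row 190). I'll press gently once more, then back off and rise.

>>> {"api": "play_rows", "payload": {"commands": [[[0.03,0,0,0,0.001,0],[0.02,0,0,0,0,0],[0.02,0,0,0,0,0]]]}}

```text
clock: 5.83
tool_pos: [556.3, -23.9, 39.6]
ee_rot: [1.998, 2.412, -0.008]
ft_force: [2.4, -10.7, -0.3]
gripper_width: 0.352
```

>>> {"api": "play_rows", "payload": {"commands": [[[-0.05,0,0,0,0,0],[-0.12,0,0,0,0,0],[-0.12,0,-0.05,0,0,0],[-0.05,0,-0.2,0,0,0],[0,0,-0.3,0,0,0],[0,0,-0.3,0,0,0],[0,0,-0.3,0,0,0],[0,0,-0.3,0,0,0],[0,0,-0.3,0,0,0],[0,0,-0.3,0,0,0],[0,0,-0.15,0,0,0],[0,0,0,0,0,0]]], "grip": 1}}

```text
clock: 6.83
tool_pos: [559.7, -54.7, 312.2]
ee_rot: [-1.984, -2.424, 0.001]
ft_force: [0.2, -0.1, 0.4]
gripper_width: 0.006
```

```bash
python3 -c "
from h import *
plan([80,90,280])
from bench import *
for n in ('scene','top'):
  c=camera(n);P,ok=cloud(c);Q=S.inv().apply(P.reshape(-1,3)-O).reshape(480,640,3)
  for a,z,w in (('carton',94,6),('stop',72,4),('handle',180,12)):
    m=ok&(abs(Q[...,2]-z)<w)&(abs(Q[...,0])<50)&(Q[...,1]>-180)&(Q[...,1]<0.5)
    if a=='stop': m=ok&(abs(Q[...,2]-z)<w)&(abs(Q[...,0])<50)&(Q[...,1]>-15)&(Q[...,1]<30)
    if a=='handle': m=ok&(abs(Q[...,2]-z)<w)&(abs(Q[...,0]-80)<40)&(abs(Q[...,1]-41)<30)
    print(n,a,rect(Q[m]))
"
```

```text
t 6.83 stn [  -1.9 -194.5  312.2] F [ 0.2 -0.1  0.4] w 0.01
shift [2.368 0.688 0.28 ] rot [-0.001  -0.0011  0.0002] q [ 0.51  0.22 -0.58  1.45  0.11  1.52  0.13] toolstn
 [[-0.00148333  0.99998089 -0.00600084]
 [ 0.99997682  0.00152315  0.00663675]
 [ 0.00664577 -0.00599085 -0.99995997]]
scene carton ((2.1819305419921875, -75.44964599609375), (74.94033813476562, 150.80047607421875), 0.3707461953163147)
scene stop ((-0.33554840087890625, 3.768082618713379), (95.48221588134766, 9.109626770019531), 0.2425898164510727)
scene handle ((79.63813781738281, 37.21693420410156), (47.6607780456543, 24.319564819335938), 0.05017129331827164)
top carton ((2.4298019409179688, -75.71586608886719), (149.7253875732422, 70.71488189697266), 89.87981414794922)
top stop ((0.19228363037109375, 1.5102124214172363), (95.37559509277344, 11.850712776184082), 0.08111362904310226)
top handle ((79.5520248413086, 36.40230178833008), (43.98210144042969, 25.39250373840332), 0.9472326636314392)
```

>>> {"api": "play_rows", "payload": {"commands": [[[0.12,0.03,0,0,0,0],[0.237,0.069,0,0,0,0],[0.237,0.069,0,0,0,0],[0.237,0.069,0,0,0,0],[0.237,0.069,0,0,0,0],[0.237,0.069,0,0,0,0],[0.237,0.069,0,0,0,0],[0.237,0.069,0,0,0,0],[0.237,0.069,0,0,0,0],[0.237,0.069,0,0,0,0],[0.12,0.03,0,0,0,0],[0,0,0,0,0,0]]]}}

```text
clock: 7.93
tool_pos: [573.9, 251.8, 281.3]
ee_rot: [-1.964, -2.398, 0.046]
ft_force: [0.5, 0.1, -0.5]
gripper_width: 0.006
```

```bash
python3 -c "
from h import *
plan([80,85,173])"
```

```text
t 7.93 stn [ 72.  103.3 281.3] F [ 0.5  0.1 -0.5] w 0.01
shift [-0.165  0.111  0.896] rot [-0.0079 -0.0022  0.0002] q [ 0.03  0.44 -0.71  1.29  0.25  1.56 -0.45] toolstn
 [[-9.50100847e-04  9.98780661e-01 -4.93587760e-02]
 [ 9.99907075e-01  1.62009732e-03  1.35357756e-02]
 [ 1.35992369e-02 -4.93413290e-02 -9.98689388e-01]]
```

>>> {"api": "play_rows", "payload": {"commands": [[[-0.05,0.05,0.05,-0.004,-0.001,0],[-0.05,0.05,0.15,-0.004,-0.001,0],[0,0,0.2,0,0,0],[0,0,0.2,0,0,0],[0,0,0.15,0,0,0],[0,0,0.1,0,0,0],[0,0,0,0,0,0]]]}}

```text
clock: 8.52
tool_pos: [581.4, 239.6, 162.2]
ee_rot: [-1.978, -2.43, 0.017]
ft_force: [-0.3, 0.3, -0.2]
gripper_width: 0.008
```

```bash
python3 -c "
from h import *
plan([80,64,173])"
```

```text
t 8.52 stn [ 77.   89.9 162.2] F [-0.3  0.3 -0.2] w 0.01
shift [-0.216  0.022 -0.091] rot [-0.0022  0.      0.0011] q [ 0.05  0.48 -0.69  1.49  0.3   1.3  -0.46] toolstn
 [[-7.05957306e-03  9.99880579e-01 -1.37473682e-02]
 [ 9.99975076e-01  7.05752056e-03 -1.97810073e-04]
 [-1.00764116e-04 -1.37484220e-02 -9.99905481e-01]]
```

>>> {"api": "play_rows", "payload": {"commands": [[[-0.05,0.022,-0.085,-0.002,0,0.001],[-0.08,0,0,0,0,0],[-0.08,0,0,0,0,0],[-0.06,0,0,0,0,0],[-0.06,0,0,0,0,0],[-0.06,0,0,0,0,0]]]}}

```text
clock: 9.02
tool_pos: [594.7, 196.4, 179.5]
ee_rot: [-1.985, -2.432, -0.017]
ft_force: [-2.6, 5.9, 4.4]
gripper_width: 0.003
```

```bash
python3 -c "
from h import *
plan([80,5,173])"
```

```text
t 9.02 stn [ 81.6  44.9 179.5] F [-2.6  5.9  4.4] w 0.0
shift [-0.333 -0.015  0.051] rot [ 0.0011 -0.0014  0.0007] q [ 0.13  0.44 -0.69  1.49  0.28  1.3  -0.38] toolstn
 [[-0.00464801  0.99996489  0.00697189]
 [ 0.9999521   0.00458768  0.00864562]
 [ 0.00861333  0.00701174 -0.99993832]]
```

>>> {"api": "play_rows", "payload": {"commands": [[[-0.04,-0.01,0.05,0.001,-0.0014,0],[-0.06,0,0.01,0,0,0],[-0.06,0,0,0,0,0],[-0.06,0,0,0,0,0]]]}}

```text
clock: 9.35
tool_pos: [601.1, 171.9, 178.7]
ee_rot: [1.982, 2.434, 0.019]
ft_force: [-0.9, 2.3, 1.1]
gripper_width: 0.005
```

```bash
python3 -c "
from h import *
plan([80,5,173])
from bench import *
c=camera('scene');i=c['pixels'][130:310,220:460]
cv2.imwrite('pics/h1.png',cv2.resize(i[:,:,::-1],None,fx=3,fy=3,interpolation=cv2.INTER_CUBIC))
"
```

```text
t 9.35 stn [ 83.   19.6 178.7] F [-0.9  2.3  1.1] w 0.01
shift [-0.122 -0.027  0.047] rot [ 0.0017 -0.0009  0.0011] q [ 0.17  0.43 -0.68  1.5   0.28  1.29 -0.33] toolstn
 [[-0.00707159  0.99991626  0.01083782]
 [ 0.99996079  0.00701331  0.00540662]
 [ 0.00533016  0.01087563 -0.99992665]]
```

View pics/h1.png

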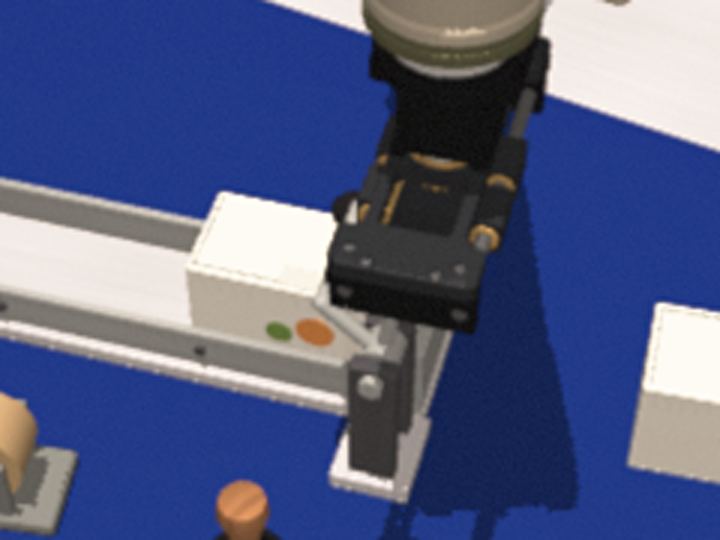

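The handle is hidden behind the gripper, and the pad arm is swinging down (crop ~340,300). I'll keep pushing.

>>> {"api": "play_rows", "payload": {"commands": [[[-0.05,-0.02,0.04,0.0015,0,0],[-0.06,0,0.01,0,0,0],[-0.06,0,0,0,0,0],[-0.06,0,0,0,0,0],[0,0,0,0,0,0]]]}}

```text
clock: 9.82
tool_pos: [606.1, 134.9, 171.3]
ee_rot: [-1.991, -2.429, -0.0]
ft_force: [-0.3, -0.5, 0.3]
gripper_width: 0.006
```

```bash
python3 -c "
from h import *
plan([80,5,173])"
```

```text
t 9.82 stn [ 80.7 -17.6 171.3] F [-0.3 -0.5  0.3] w 0.01
shift [ 0.189 -0.006 -0.014] rot [-0.0001 -0.0001  0.0001] q [ 0.22  0.43 -0.66  1.51  0.27  1.29 -0.28] toolstn
 [[-3.18164482e-04  9.99999796e-01 -5.54434967e-04]
 [ 9.99999567e-01  3.18648972e-04  8.73976627e-04]
 [ 8.74153119e-04 -5.54156659e-04 -9.99999464e-01]]
```

>>> {"api": "play_rows", "payload": {"commands": [[[0.15,0,0,0,0,0],[0.25,0,0,0,0,0],[0.15,0,-0.15,0,0,0],[0,0,-0.3,0,0,0],[0,0,-0.3,0,0,0],[0,0,-0.3,0,0,0],[0.2,0,-0.2,0,0,0],[0.3,0,0,0,0,0],[0.3,0,0,0,0,0],[0.3,0,0,0,0,0],[0.3,0,0,0,0,0],[0.1,0,0,0,0,0],[0,0,0,0,0,0]]]}}

```text
clock: 10.9
tool_pos: [558.5, 379.5, 325.8]
ee_rot: [-2.005, -2.415, 0.007]
ft_force: [0.3, -0.7, 0.6]
gripper_width: 0.003
```

```bash
python3 -c "
from h import *
plan([80,5,300])
from bench import *
for n in ('scene','top'):
  c=camera(n);P,ok=cloud(c);Q=S.inv().apply(P.reshape(-1,3)-O).reshape(480,640,3)
  for a,m in (('carton',(abs(Q[...,2]-94)<6)&(abs(Q[...,0])<50)&(Q[...,1]>-180)&(Q[...,1]<0.5)),
    ('handle',(abs(Q[...,2]-180)<15)&(abs(Q[...,0]-80)<40)&(abs(Q[...,1])<120)),
    ('spare',(abs(P[...,2]-87)<9)&(abs(P[...,0]-486)<120)&(abs(P[...,1]-347)<120))):
    if (m&ok).any(): print(n,a,Q[m&ok].mean(0).round(1),rect((P if a=='spare' else Q)[m&ok]))
  cv2.imwrite(f'pics/f_{n}.png',c['pixels'][:,:,::-1])
  if n=='scene': cv2.imwrite('pics/f1.png',cv2.resize(c['pixels'][130:330,160:426,::-1],None,fx=3,fy=3,interpolation=cv2.INTER_CUBIC))
"
```

```text
t 10.9 stn [ 81.9 231.5 325.8] F [ 0.3 -0.7  0.6] w 0.0
shift [-1.888  0.008  0.215] rot [-0.0009  0.     -0.0019] q [-0.22  0.52 -0.72  1.09  0.33  1.65 -0.67] toolstn
 [[ 1.21907577e-02  9.99911370e-01 -5.35148197e-03]
 [ 9.99925687e-01 -1.21910122e-02 -1.49422552e-05]
 [-8.01809127e-05 -5.35090212e-03 -9.99985681e-01]]
scene carton [  3.4 -75.2  94.5] ((1.4034194946289062, -74.76465606689453), (73.90444946289062, 150.73135375976562), 0.7324842214584351)
scene handle [ 83.5 -58.5 184.9] ((79.62031555175781, -56.57838439941406), (48.9477424621582, 26.606773376464844), 0.09306549280881882)
scene spare [  7.5 215.7  82.8] ((486.70306396484375, 348.20440673828125), (75.32064819335938, 150.17538452148438), 13.762137413024902)
top carton [  1.2 -76.9  96.3] ((2.1835479736328125, -75.8175277709961), (149.98370361328125, 70.26612091064453), 89.99080657958984)
top handle [ 78.7 -59.9 188.4] ((79.76533508300781, -56.77407455444336), (27.228286743164062, 44.15680694580078), 89.3184814453125)
top spare [ 35.2 145.6  84.7] ((530.0498046875, 284.4808349609375), (26.11976432800293, 11.13237476348877), 48.32960891723633)
```

View pics/f1.png

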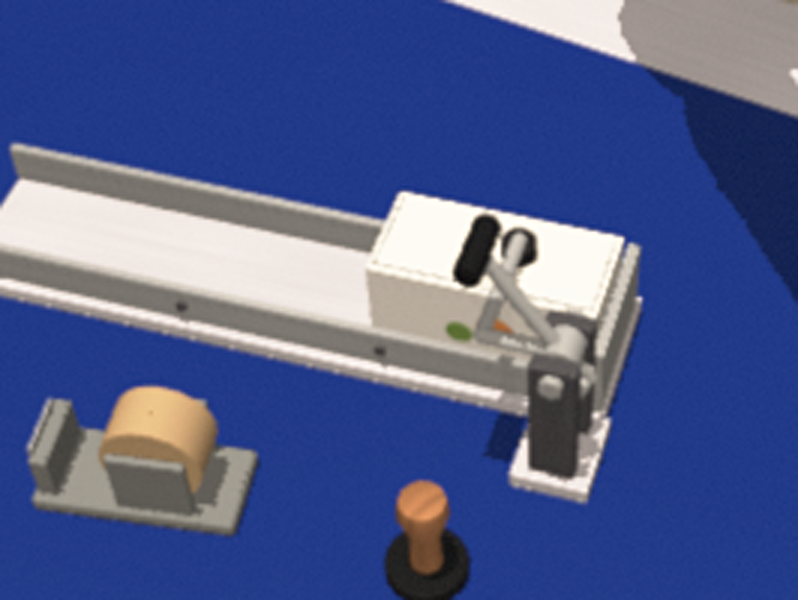

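View pics/f_top.png

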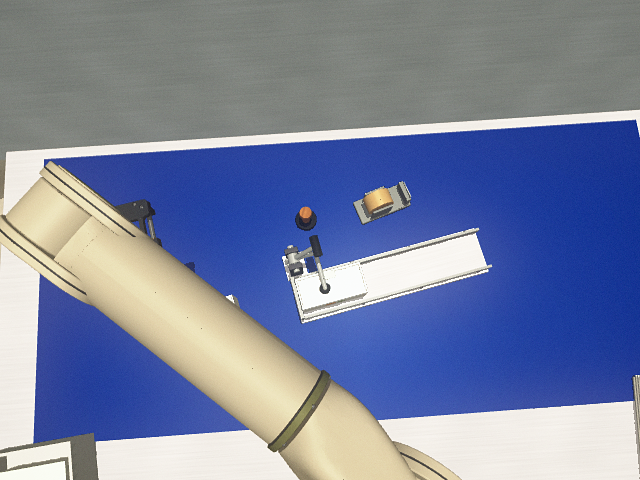

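The lever is over: the handle is at y≈-58, and the pad sits on the carton top (crop 518,245). The carton is against the stop, the bystanders haven't moved, and the arm is clear at z=326.

```bash
python3 -c "
from bench import *
job_done()"
```

```text
the job is handed in; nothing more can be done
```

The carton is up against the end stop, the clamp is flipped over with its pad on the carton's top, and the job is handed in. It took about 11 s of the 45 s allowed.

- **Push:** I pushed the carton about 106 mm with both fingers until the force rose to about 20 N. After a second light press of about 11 N, I backed off.
- **Clamp:** With the fingers closed, I pushed the T-handle past upright and it snapped over. The force at the readings I took during the push was at most about 8 N.
- **Carton check:** Both cameras put the carton's centre at y ≈ -75 to -76 mm (target -75). It is straight in the lane and about 2 mm off the centre line.
- **Handle check:** The handle measured y ≈ -57 to -60 mm (expected -61). I confirmed the pad on the carton's top by eye in the picture, but did not measure it.
- **Bystanders:** The spare carton is within about 1 mm of where it started, seen by the scene camera. The top camera's view of it was mostly hidden by the arm, so that reading is no use. The tape dispenser and stamp look unmoved in the pictures, but I did not measure them again.
- **Arm:** It ended clear of everything, with the fingertips at z ≈ 326 mm and no contact force.
- **Disagreements:** During the push, the fingers stopped about 3 mm short of where I had predicted, probably from finger thickness or calibration. Near the end of the clamp push, the tool also went about 10 mm further than I commanded once the handle snapped away, but it touched nothing.

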